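# Slide the blue drip tray back under the cup rack

## Task

Put the blue-handled drip tray back under the wooden cup rack, in its own bay (the one with the blue tag above its mouth): slide it in from the front, tray end first, flat on the counter under the slats, fully home against the back stop with its handle left sticking out in front, and let go. Leave the cups, the yellow tray, the kettle and the jebena where they stand.

Things in the scene. Friction and masses are not known exactly. Their poses are not given: they have to be found in the camera images.
- blue_tray: loose aluminium drip tray, blue floor and handle, 0.2-0.35 kg, flat on the counter left of the rack. Tray 130 x 90 x 20 mm (x, y, z), walls 4 mm; origin at the centre of its underside; its +x end goes in first. At the -x end an upright blue handle block: x = -107 to -65 mm, 14 mm thick in y (centred), top 52 mm above the underside; pinch it from above across tray y.
- blue_tray_grip (a point): point in the blue handle to grip, in the tray frame at (-88, 0, 40) mm; axes as the tray
- rack: fixed low wooden cup rack, 140 x 374 x 64 mm (x, y, z), origin at the centre of its underside, bays open to -x. Slatted board 14 mm thick, underside 50 mm above the counter, x = -70 to +70 mm. Under it three bays 106 mm wide, centred at y = -120, 0, +120 mm, between 14 mm partitions of full depth; back stop's inner face at x = +58 mm. A tray home has its origin at x = -7 mm.
- tag_blue: flat blue tag, 26 x 60 x 3 mm, fixed on the rack's front slat over the mouth of the blue tray's bay; origin at the centre of its underside, 64 mm above the counter, at rack x = -55 mm and mid-bay in y; axes as the rack (+x into the bay). A tray fully home has its origin at x = +48 mm, y = 0 from the tag. Which tag is over which bay changes.
- tag_yellow: the same tag in yellow, over the yellow tray's bay
- tag_white: the same tag in white, over a bay that stays empty
- yellow_tray: loose tray of the same shape as the blue one with yellow floor and handle, standing home in the yellow bay, handle sticking out 44 mm in front of the board; to be left alone
- cup0: small white cup, loose, upside down on the rack's slats: 64 mm across at the rim below, 48 mm high; origin at the centre of its underside
- cup1: second white cup, same shape
- cup2: blue cup, same shape
- kettle: loose aluminium kettle on the robot's right, 184 mm across, 225 mm high with its bail handle, spout to its +x reaching 150 mm from the axis; origin under its centre
- jebena: loose round clay coffee pot behind left, 144 mm across, 228 mm high, spout to its +x reaching 101 mm from the axis, handle to -x; origin under its centre
- tub: fixed closed green plastic storage tub with white lid latches at the far left, 335 x 244 x 148 mm; origin at the centre of its underside
Mind the look-alikes: they are no part of the job. What is shaped like the blue_tray but black or pink is not meant.

How it is judged:
At the end, for the whole second after the job is handed in: The blue tray lies at rest, flat on the counter (underside within 6 mm of it, tilted less than 0.1 rad), under the board in the bay below the blue tag (within 20 mm of the bay's middle), its inner end within 12 mm of the back stop (x of blue_tray in the frame of tag_blue above 0.036 m and y of blue_tray in the frame of tag_blue between -0.02 and 0.02 m and height (world z) of blue_tray below 0.006 m and angle between blue_tray's own z axis and vertical below 0.1 rad and linear speed of blue_tray below 0.02 m/s); the robot touches nothing.
It fails at once if the yellow tray is shifted more than 25 mm or tipped over (distance of yellow_tray from where it was at the start of the episode above 0.025 m or angle between yellow_tray's own z axis and vertical above 0.4 rad).
It fails at once if a cup is shifted more than 30 mm or tipped over (distance of any of cup0, cup1, cup2 from where it was at the start of the episode above 0.03 m or angle between any of cup0, cup1, cup2's own z axis and vertical above 0.4 rad).
It fails at once if the kettle is shifted more than 40 mm or tipped over (distance of kettle from where it was at the start of the episode above 0.04 m or angle between kettle's own z axis and vertical above 0.4 rad).
It fails at once if the jebena is shifted more than 40 mm or tipped over (distance of jebena from where it was at the start of the episode above 0.04 m or angle between jebena's own z axis and vertical above 0.4 rad).
It also fails if it takes over 46 s, if anything falls off the work surface, if the arm or the gripper's body presses on something with over 40 N, if the wrist force passes 120 N, or if a joint passes its speed limit or range.

## Robot

A 6-joint arm with a two-finger parallel gripper is mounted at the origin on the work surface. World frame = base frame: x ahead of the robot, y to its left, z up, the work surface at z = 0. Lengths are in m, angles in rad, forces in N, time in s.
With the tool pointing down it reaches from about 0.35 to 0.775 m from the base axis. Payload 5.5 kg.
Tool frame: the origin (TCP) lies at the very end of the fingers, on their centre line; the grasp point (between the pads) lies 19 mm behind it; z points along the fingers, y is the direction in which the jaws open and shut (so a half turn about z gives the same grasp; the last joint's range is limited). The gripper opens to 85 mm and grips with 20 to 120 N. Pads are 22 mm wide; open, the fingers measure 114 mm over their backs; the gripper's body (76 mm by 85 mm) begins 54 mm behind the grasp point. The pads swing forward as they close: fully open they stand 13 mm farther back than shut.
Start: joints at [-0.14, 0.313, 0.046, 1.304, 0, 1.431], TCP at [0.575, -0, 0.231] pointing down, gripper open.
Joint ranges: [-2.76, 2.76], [-0.86, 1.69], [-1.03, 1.26], [-2.2, 2.34], [-1.47, 1.5], [-3.14, 3.14]. Speed limits (rad/s): [2.57, 2.57, 3.14, 3.14, 3.14, 3.14].

## Interface

Orientations are given as a unit quaternion [w, x, y, z].
In Python, from workcell import get_state, imaging, env, spotter gives the robot as it stands.
- The arm moves only by the tool play_rows, never from a script. Its argument "moves" is a list of rows, each an object with "claw": the finger opening in cm, from 0 to 8.54; "delta_pos": the shift along the tool's x, y, z in cm, a list of three; "twist": the turn about the tool's z in degrees. A call has 1 to 12 rows; each row is the pose to reach, as a shift and turn from the pose commanded when the call began, along the tool's axes at that moment; what a row does not reach only later rows make up. A row lasts 1/8 s, in which the tool goes at most 62.5 mm and 10.7 degrees, less where a joint would pass 70% of its speed; a pose out of reach is approached as far as the arm can. A call with a gripper value outside its range is refused whole. The fingers move at their own pace and stop on an object; "force" is the grip in N (left out, the last holds). Time passes only in rows, so rows that repeat a pose let the fingers close. It gives the time, the measured TCP pose, the force and the opening at its end, in the units of the state.
- get_state(): the state, without advancing time (a new reading comes with each control period).
- imaging.read_camera(name): name is "scene" or "side" or "wrist"; returns the picture (480x640x3 uint8, red, green, blue); there is no depth.
- imaging.camera_info(name): a dict with "fx", "fy", "cx", "cy" (pixels), "world_to_cam" (4x4, takes a point from world to camera coordinates). Camera axes: x right, y down, z forward; pixel columns grow to the right and rows downward; lengths in m; the calibration is good to about 2 mm. A picture is of the moment at which its call begins: read the wrist's pose just before it. camera_info takes no time and is no camera call; for the wrist camera it gives the pose at the moment of the call.
- env.hand_in(): hands the job in, once; it reports no verdict.
Trained networks look in the newest picture that a camera, given by its name, has taken for a name from the list of things; names that differ only in an ending like _2 or _b are one class to them, and where a whole thing is asked for, a point or a joint stands for the part that bears it (a point fixed in the world has none). Each returns a list of dicts, best first, with "conf" (0 to 1); they miss things now and then, are a little off and sometimes report something else, mostly with a low value. They report only what shows in the picture. A call takes as long as a camera call. They do not tell look-alikes from the thing itself.
- spotter.spot_in(camera, query): "extent" ([left, top, right, bottom] in pixels, round what is visible of it).
The state is a dict: "clock": time; "joint_pos": joint angles; "qvel": joint speeds; "tau": joint torques, N m; "tcp_pos": TCP position; "orientation": TCP orientation; "wrist_force": force on the tool from outside, world axes, zero at the start; "ft_torque": the same for the moment, N m; "finger_gap": finger opening in m.
Only numpy, scipy, OpenCV 4.12 (cv2) and the standard library are available. Lean on these libraries where they do the work, as an engineer would, in place of code of your own. Each camera call takes 0.05 s, during which the arm holds its last target. There are 200 camera calls.

## Working session

There is one attempt and no reset: what is moved stays moved. The work goes in short steps, Python scripts to look and compute and a tool call to move; the robot and the scene stay as the last step left them, time stands still between calls to the robot, and variables do not carry over. Pictures are saved under pics/ and viewed, about 8 in all and at most 12, crops included, and the job is handed in when it is done.

Besides the shell and the picture viewer there is one more tool, called as name(argument=value, ...), one argument or row to a line, values as JSON. play_rows: Moves the arm, as the interface text tells. Its arguments: {"type":"object","properties":{"moves":{"type":"array"},"force":{"type":"number"}},"required":["moves"]}

```bash
mkdir -p pics; python3 - <<'E'
from workcell import get_state, imaging, env, spotter
import cv2,numpy as np
for n in ["scene","side"]:
    im=imaging.read_camera(n); cv2.imwrite(f"pics/{n}0.png",im[:,:,::-1])
    i=imaging.camera_info(n); print(n,i["fx"],i["cx"],i["cy"],np.round(np.linalg.inv(i["world_to_cam"]),3).tolist())
    for q in ["blue_tray","tag_blue","rack"]:
        print(q,[(d["extent"],round(d["conf"],2)) for d in spotter.spot_in(n,q)])
print(get_state())
E
```

```text
scene 435.87971452925035 321.1238357772494 246.6094387729063 [[-0.392, 0.724, -0.568, 1.144], [0.92, 0.304, -0.247, 0.362], [-0.006, -0.62, -0.785, 0.965], [0.0, 0.0, 0.0, 1.0]]
blue_tray [([381.3, 252.7, 443.2, 311.7], 0.98), ([265.9, 190.7, 326.2, 225.2], 0.78), ([399.5, 207.2, 460.3, 242.7], 0.76)]
tag_blue [([273.4, 282.4, 296.2, 297.5], 0.52)]
rack [([152.4, 257.3, 314.0, 354.4], 0.77)]
side 605.4158539572469 317.5363883082601 240.1506967941309 [[-0.704, -0.53, 0.473, -0.277], [-0.711, 0.529, -0.464, 0.836], [-0.004, -0.663, -0.749, 1.292], [0.0, 0.0, 0.0, 1.0]]
blue_tray [([289.6, 323.7, 351.9, 386.6], 0.97), ([376.6, 242.3, 393.6, 279.8], 0.83), ([228.2, 287.9, 294.0, 336.4], 0.66)]
tag_blue []
rack [([239.7, 150.0, 359.3, 236.7], 0.91)]
{'clock': 0.4, 'joint_pos': array([-1.39631522e-01,  3.13348082e-01,  4.59570091e-02,  1.30360312e+00,
       -2.21088019e-05,  1.43117599e+00]), 'qvel': array([ 0.00159965, -0.00361279,  0.00302094,  0.00060492, -0.00081601,
        0.00179863]), 'tau': array([-1.34710466e-03, -4.79894149e+01,  2.98393965e+01,  4.99491493e-03,
       -1.81272926e-04,  9.45949068e-06]), 'tcp_pos': array([ 5.74968078e-01, -2.99696225e-05,  2.31180290e-01]), 'orientation': array([-7.23590998e-05,  7.07110732e-01,  7.07102824e-01, -6.83681531e-05]), 'wrist_force': array([0.13977248, 0.35422701, 0.16426548]), 'ft_torque': array([-0.01569246,  0.00328937, -0.01159645]), 'finger_gap': 0.0854060268835029}
```

View pics/scene0.png

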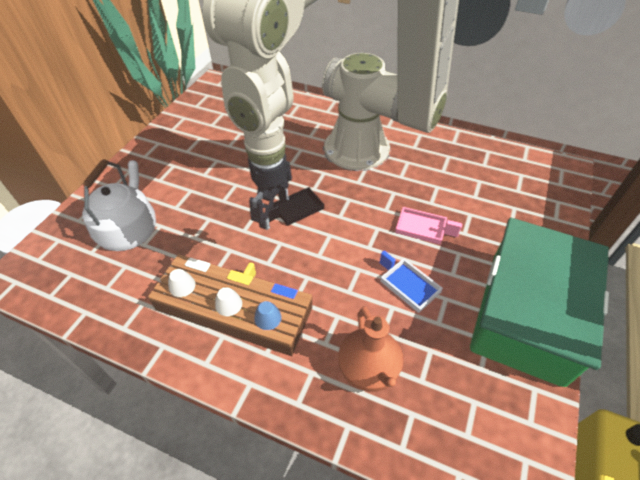

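View pics/side0.png

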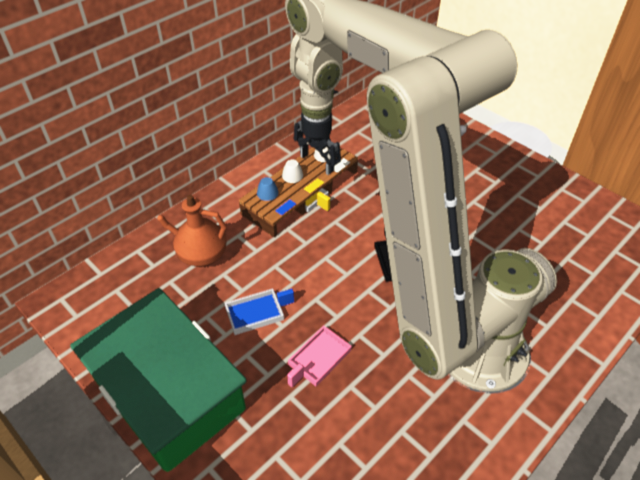

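The scene view shows the blue tray at about (411,286) with its handle at (388,260). The blue tag is at (285,292), on the end bay nearest the jebena, and the yellow tray sits in the middle bay. The pink and black trays are decoys.

```bash
cat > h.py <<'E'
import cv2,numpy as np
from workcell import get_state, imaging, env, spotter
def bp(n,px,z,i=None):
    i=i or imaging.camera_info(n); T=np.linalg.inv(np.array(i["world_to_cam"]))
    px=np.atleast_2d(px).astype(float)
    d=np.c_[(px[:,0]-i["cx"])/i["fx"],(px[:,1]-i["cy"])/i["fy"],np.ones(len(px))]@T[:3,:3].T
    c=T[:3,3]; return c+d*((z-c[2])/d[:,2:3])
def blobs(im,lo=(105,120,60),hi=(130,255,255),amin=25):
    m=cv2.inRange(cv2.cvtColor(im,cv2.COLOR_RGB2HSV),lo,hi)
    k,l,s,c=cv2.connectedComponentsWithStats(m)
    return [(s[j].tolist(),c[j],l==j) for j in range(1,k) if s[j][4]>=amin]
def rect(n,mask,z):
    ys,xs=np.nonzero(mask); p=bp(n,np.c_[xs,ys],z)[:,:2]
    (c,s,a)=cv2.minAreaRect((p*1000).astype(np.float32)); return np.round(c,1),np.round(s,1),round(a,1)
E
python3 - <<'E'
from h import *
cr=[]
for n,(x,y) in {"scene":(345,280),"side":(275,250)}.items():
    im=cv2.imread(f"pics/{n}0.png")[:,:,::-1].copy()
    for s,c,m in blobs(im): print(n,s,np.round(c,1),"z0",rect(n,m,0.004),"z67",rect(n,m,.067))
    cr.append(cv2.resize(im[y-75:y+75,x-100:x+100,::-1],(800,600),interpolation=cv2.INTER_CUBIC)[:, :])
cv2.imwrite("pics/c0.png",cr[0]);cv2.imwrite("pics/c1.png",cr[1])
E
```

```text
scene [381, 251, 14, 18, 127] [387.5 259.4] z0 (array([420.1, 240.5]), array([51.3, 35.7]), 65.7) z67 (array([467.5, 248.5]), array([48. , 33.4]), 65.7)
scene [387, 265, 49, 40, 930] [411.  284.4] z0 (array([471.4, 324.7]), array([112.8,  67.9]), 65.7) z67 (array([515.5, 327.1]), array([105.4,  63.5]), 65.7)
scene [272, 284, 25, 14, 195] [284.  290.7] z0 (array([619.5,  26.5]), array([25.2, 60.2]), 3.4) z67 (array([653.9,  48.5]), array([23.6, 56.3]), 3.4)
side [258, 178, 19, 21, 299] [267.  189.2] z0 (array([797.7,  -3. ]), array([55.1, 90.1]), 47.9) z67 (array([745.2,  38. ]), array([52.4, 85.7]), 47.9)
side [276, 200, 19, 14, 124] [285.4 206.9] z0 (array([697.4,  12.5]), array([25.1, 60.1]), 2.9) z67 (array([649.7,  52.8]), array([23.9, 57.2]), 2.9)
side [277, 289, 17, 17, 218] [285.3 297. ] z0 (array([452.8, 237.3]), array([44.9, 45.1]), 61.3) z67 (array([417.1, 266.6]), array([42.7, 42.9]), 61.3)
side [229, 295, 50, 33, 1006] [253.2 310.8] z0 (array([480.3, 325.3]), array([116.9,  69.2]), 65.6) z67 (array([443.2, 350.3]), array([111.2,  65.8]), 65.6)
```

View pics/c0.png

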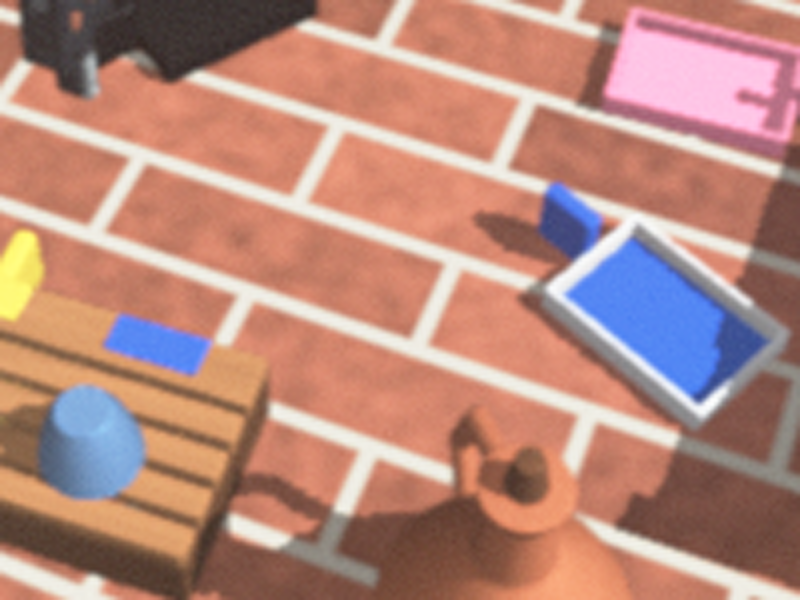

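The crop shows the blue tray's rim clearly, with the handle toward the robot and rack. The blue tag is on the front slat with the blue cup just behind it. Next I'll estimate the obstacle positions and the moves to a spot above the handle.

```bash
python3 - <<'E'
from h import *
for q in ["jebena","cup2","yellow_tray","pink","blue_tray"]:
    if q=="pink":continue
    for n in ["scene","side"]:
        for d in spotter.spot_in(n,q)[:3]:
            e=d["extent"]; print(n,q,round(d["conf"],2),np.round(e))
print("black corners",bp("scene",[[275,210],[305,190],[325,206],[290,223]],.02).round(3)[:,:2].tolist())
print("pink",bp("scene",[[402,208],[396,228],[441,241],[461,230]],.02).round(3)[:,:2].tolist())
# crop px -> full: x=245+u/4,y=205+v/4
f=lambda u,v:[245+u/4,205+v/4]
R=[f(637,216),f(787,334),f(697,424),f(543,290)]
p=bp("scene",R,.02)[:,:2]; print("rim",p.round(3).tolist(),p.mean(0), [round(float(np.linalg.norm(p[i]-p[(i+1)%4])),3) for i in range(4)])
print("rack front edge",bp("scene",[f(268,365),f(30,290)],.064).round(3).tolist(), "cup", bp("scene",[f(90,470)],.075).round(3))
print("jeb base", bp("scene",[[370,370]],.03).round(3), bp("side",[[200,245]],.03).round(3))
E
```

```text
scene jebena 0.91 [340. 309. 402. 393.]
side jebena 0.8 [157. 195. 227. 269.]
scene cup2 0.82 [254. 301. 280. 329.]
scene cup2 0.8 [216. 290. 241. 320.]
scene cup2 0.58 [164. 268. 195. 301.]
side cup2 0.87 [260. 180. 279. 200.]
side cup2 0.68 [280. 161. 302. 183.]
side cup2 0.57 [314. 149. 329. 164.]
scene yellow_tray 0.47 [244. 261. 257. 277.]
side yellow_tray 0.61 [306. 192. 327. 211.]
scene blue_tray 0.98 [381. 253. 443. 312.]
scene blue_tray 0.78 [266. 191. 326. 225.]
scene blue_tray 0.76 [400. 207. 460. 243.]
side blue_tray 0.97 [290. 324. 352. 387.]
side blue_tray 0.83 [377. 242. 394. 280.]
side blue_tray 0.66 [228. 288. 294. 336.]
black corners [[0.385, -0.116], [0.274, -0.069], [0.313, 0.014], [0.414, -0.053]]
pink [[0.232, 0.228], [0.314, 0.234], [0.311, 0.364], [0.25, 0.407]]
rim [[0.411, 0.287], [0.465, 0.402], [0.552, 0.367], [0.493, 0.248]] [0.48049118 0.32598674] [0.127, 0.094, 0.132, 0.091]
rack front edge [[0.64, 0.117, 0.064], [0.648, -0.042, 0.064]] cup [[0.75  0.055 0.075]]
jeb base [[0.747 0.305 0.03 ]] [[0.736 0.297 0.03 ]]
```

The blue tray is at about (0.480, 0.326) with yaw 65°, which puts the grip near (0.443, 0.246). The rim measures 0.127–0.132 × 0.091–0.094 m, which matches the given size. I'm moving above the handle, using the half-turn wrist option that leaves more joint 6 margin.

play_rows(
  moves=[
    {"claw": 8.5,"delta_pos": [5,-3,0],"twist": -10},
    {"claw": 8.5,"delta_pos": [10,-5,2],"twist": -20},
    {"claw": 8.5,"delta_pos": [15,-8,3],"twist": -30},
    {"claw": 8.5,"delta_pos": [20,-10,5],"twist": -40},
    {"claw": 8.5,"delta_pos": [24.6,-13.2,7],"twist": -50},
    {"claw": 8.5,"delta_pos": [24.6,-13.2,7],"twist": -60},
    {"claw": 8.5,"delta_pos": [24.6,-13.2,7],"twist": -70},
    {"claw": 8.5,"delta_pos": [24.6,-13.2,7],"twist": -80},
    {"claw": 8.5,"delta_pos": [24.6,-13.2,7],"twist": -90},
    {"claw": 8.5,"delta_pos": [24.6,-13.2,7],"twist": -100},
    {"claw": 8.5,"delta_pos": [24.6,-13.2,7],"twist": -110},
    {"claw": 8.5,"delta_pos": [24.6,-13.2,7],"twist": -120},
  ],
)

```text
clock: 2.3
tcp_pos: [0.4431, 0.246, 0.1614]
orientation: [0.0, -0.262, 0.965, -0.0]
wrist_force: [-0.1, -0.7, 0.2]
finger_gap: 0.0848
```

play_rows(
  moves=[
    {"claw": 8.5,"delta_pos": [0,0,0],"twist": -10},
    {"claw": 8.5,"delta_pos": [0,0,0],"twist": -20},
    {"claw": 8.5,"delta_pos": [0,0,0],"twist": -30},
    {"claw": 8.5,"delta_pos": [0,0,0],"twist": -35.3},
    {"claw": 8.5,"delta_pos": [0,0,0],"twist": -35.3},
    {"claw": 8.5,"delta_pos": [0,0,0],"twist": -35.3},
  ],
)

```text
clock: 3.05
tcp_pos: [0.4431, 0.246, 0.1613]
orientation: [0.0, -0.539, 0.842, -0.0]
wrist_force: [-1.3, 1.1, 0.5]
finger_gap: 0.085
```

```bash
python3 - <<'E'
from h import *
s=get_state(); i=imaging.camera_info("wrist")
im=imaging.read_camera("wrist"); cv2.imwrite("pics/w0.png",im[:,:,::-1])
print(s["clock"],s["tcp_pos"],s["orientation"],s["joint_pos"]); print(np.linalg.inv(i["world_to_cam"]).round(3).tolist())
for b,c,m in blobs(im,amin=300): print(b,c,rect("wrist",m,.004),rect("wrist",m,.052))
E
```

```text
3.05 [0.44307219 0.24600323 0.16134704] [ 8.20776336e-05 -5.38847754e-01  8.42403164e-01 -2.64672346e-05] [ 3.48331578e-01  2.15181272e-01 -2.59458762e-01  1.09598453e+00
 -1.57084654e-05 -7.89805831e-01]
[[-0.908, 0.4, 0.128, 0.41], [0.42, 0.865, 0.274, 0.176], [-0.001, 0.302, -0.953, 0.303], [0.0, 0.0, 0.0, 1.0]]
[276, 205, 93, 166, 11131] [322.73272842 304.51639565] (array([469. , 309.4]), array([156.5,  78.5]), 65.9) (array([459.5, 288.1]), array([131.4,  65.9]), 65.9)
```

View pics/w0.png

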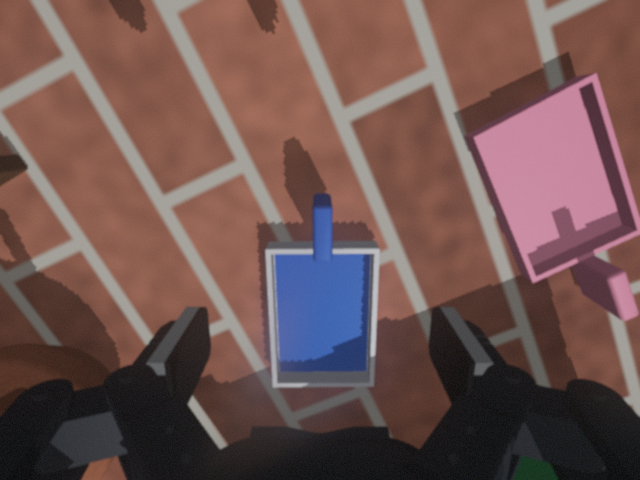

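The wrist view shows the blue tray upright in frame. Rim corners are at about (266,248), (379,246), (374,385) and (274,387), and the handle top runs from (322,207) to (322,260).

```bash
python3 - <<'E'
from h import *
p=bp("wrist",[[266,248],[379,246],[374,385],[274,387]],.02)[:,:2]; m=p.mean(0)
print(p.round(4).tolist(),m,[round(float(np.linalg.norm(p[i]-p[(i+1)%4])),3) for i in range(4)])
d=(p[2]+p[3]-p[0]-p[1]); a=np.arctan2(d[1],d[0]); print(np.degrees(a))
d=p[0]-p[1];d2=p[3]-p[2]; print(np.degrees(np.arctan2(-d[0],d[1])),np.degrees(np.arctan2(-d2[0],d2[1])))
print("grip",m-.088*np.array([np.cos(a),np.sin(a)]))
h=bp("wrist",[[322.5,196],[322.5,207],[322.5,261]],.052)[:,:2]; print("handle",h.round(4).tolist())
E
```

```text
[[0.4895, 0.2478], [0.4082, 0.2836], [0.4614, 0.4028], [0.5431, 0.3674]] [0.47553122 0.32539049] [0.089, 0.131, 0.089, 0.131]
65.91927086586244
-113.72030618913008 -113.3997755786449
grip [0.43962516 0.24504901]
handle [[0.4294, 0.2228], [0.4325, 0.2297], [0.4488, 0.2651]]
```

The wrist measurement agrees: grip at (0.4396, 0.2450), yaw about 66°, rim 0.131 × 0.089 m. Descending and gripping.

play_rows(
  moves=[
    {"claw": 8.5,"delta_pos": [0.24,0.28,4],"twist": -0.6},
    {"claw": 8.5,"delta_pos": [0.24,0.28,8],"twist": -0.6},
    {"claw": 8.5,"delta_pos": [0.24,0.28,11],"twist": -0.6},
    {"claw": 8.5,"delta_pos": [0.24,0.28,13],"twist": -0.6},
    {"claw": 8.5,"delta_pos": [0.24,0.28,14],"twist": -0.6},
    {"claw": 8.5,"delta_pos": [0.24,0.28,14],"twist": -0.6},
    {"claw": 3,"delta_pos": [0.24,0.28,14],"twist": -0.6},
    {"claw": 0.5,"delta_pos": [0.24,0.28,14],"twist": -0.6},
    {"claw": 0.5,"delta_pos": [0.24,0.28,14],"twist": -0.6},
    {"claw": 0.5,"delta_pos": [0.24,0.28,14],"twist": -0.6},
    {"claw": 0.5,"delta_pos": [0.24,0.28,14],"twist": -0.6},
    {"claw": 0.5,"delta_pos": [0.24,0.28,14],"twist": -0.6},
  ],
  force=70,
)

```text
clock: 4.6
tcp_pos: [0.44, 0.245, 0.0218]
orientation: [0.0, -0.544, 0.839, -0.0]
wrist_force: [-0.7, -0.6, 6.7]
finger_gap: 0.0129
```

play_rows(
  moves=[
    {"claw": 0.5,"delta_pos": [0,0,0],"twist": 0},
    {"claw": 0.5,"delta_pos": [0,0,0],"twist": 0},
    {"claw": 0.5,"delta_pos": [0,0,-0.5],"twist": 0},
    {"claw": 0.5,"delta_pos": [0,0,-1],"twist": 0},
    {"claw": 0.5,"delta_pos": [0,0,-1],"twist": 0},
  ],
  force=70,
)

```text
clock: 5.22
tcp_pos: [0.4394, 0.2449, 0.0314]
orientation: [-0.0, -0.544, 0.839, -0.0]
wrist_force: [0.4, 0.1, -3.4]
finger_gap: 0.0129
```

The tray is gripped and lifted (finger gap 12.9 mm, −3.4 N). Now carrying it to in front of the blue bay.

play_rows(
  moves=[
    {"claw": 0.5,"delta_pos": [1.5,-0.7,0],"twist": 0},
    {"claw": 0.5,"delta_pos": [3.5,-1.6,0],"twist": 3},
    {"claw": 0.5,"delta_pos": [6,-2.7,0],"twist": 8},
    {"claw": 0.5,"delta_pos": [8,-3.6,0],"twist": 14},
    {"claw": 0.5,"delta_pos": [9.6,-4.3,0],"twist": 20},
    {"claw": 0.5,"delta_pos": [11.5,-5.4,0],"twist": 27},
    {"claw": 0.5,"delta_pos": [13.5,-6.5,0],"twist": 34},
    {"claw": 0.5,"delta_pos": [15.3,-7.5,0],"twist": 41},
    {"claw": 0.5,"delta_pos": [16.8,-8.3,0],"twist": 48},
    {"claw": 0.5,"delta_pos": [17.8,-8.9,0],"twist": 54},
    {"claw": 0.5,"delta_pos": [18.3,-9.2,0],"twist": 60},
    {"claw": 0.5,"delta_pos": [18.3,-9.2,0],"twist": 63},
  ],
)

```text
clock: 6.72
tcp_pos: [0.4481, 0.0392, 0.0311]
orientation: [-0.0, -0.023, 1.0, -0.0]
wrist_force: [0.1, -0.2, -3.9]
finger_gap: 0.0129
```

play_rows(
  moves=[
    {"claw": 0.5,"delta_pos": [0,0,0.5],"twist": 0},
    {"claw": 0.5,"delta_pos": [0,0,0.8],"twist": 0},
    {"claw": 0.5,"delta_pos": [0,0,0.8],"twist": 0},
  ],
)

```text
clock: 7.1
tcp_pos: [0.4482, 0.0403, 0.0229]
orientation: [-0.0, -0.026, 1.0, 0.0]
wrist_force: [0.2, -1.0, -3.0]
finger_gap: 0.0128
```

```bash
python3 - <<'E'
from h import *
s=get_state(); print(s["clock"],s["tcp_pos"],s["orientation"],s["joint_pos"].round(2),s["wrist_force"])
out=[]
for n,(x,y) in {"scene":(300,270),"side":(290,225)}.items():
    im=imaging.read_camera(n)
    for b,c,m in blobs(im): print(n,b,np.round(c,1),"z4",rect(n,m,.004),"z67",rect(n,m,.067))
    out.append(cv2.resize(im[y-75:y+75,x-50:x+50,::-1],(400,600),interpolation=cv2.INTER_CUBIC))
cv2.imwrite("pics/a1.png",np.hstack(out))
E
```

```text
7.1 [0.44821163 0.04034049 0.02285626] [-4.89761249e-04 -2.55787033e-02  9.99672691e-01  2.98811997e-05] [-0.09  0.26 -0.59  0.72 -0.   -0.14] [ 0.15537405 -1.04033607 -2.95095063]
scene [310, 231, 7, 16, 72] [313.2 239.5] z4 (array([429.6,  25. ]), array([55.5, 16.2]), 26.9) z67 (array([476.4,  47.1]), array([51.8, 15.1]), 26.9)
scene [284, 249, 38, 38, 868] [302.7 267.3] z4 (array([530.6,  40.5]), array([109.9,  70.9]), 3.1) z67 (array([570.7,  61.5]), array([102.7,  66.2]), 3.1)
scene [272, 284, 25, 14, 202] [284.  290.6] z4 (array([619. ,  26.5]), array([26.4, 60.2]), 3.4) z67 (array([653.3,  48.4]), array([24.6, 56.3]), 3.4)
side [258, 178, 19, 21, 297] [267.  189.1] z4 (array([797.7,  -3. ]), array([55.1, 90.1]), 47.9) z67 (array([745.2,  38. ]), array([52.4, 85.7]), 47.9)
side [276, 200, 19, 14, 124] [285.4 206.9] z4 (array([697.4,  12.5]), array([25.1, 60.1]), 2.9) z67 (array([649.7,  52.8]), array([23.9, 57.2]), 2.9)
side [294, 224, 36, 33, 592] [312.8 239.6] z4 (array([541.2,  41.4]), array([111.8,  68.1]), 2.7) z67 (array([501.1,  80.3]), array([106.3,  64.8]), 2.7)
side [339, 246, 7, 16, 69] [342.3 254.1] z4 (array([451.9,  24.4]), array([14.4, 54.5]), 38.7) z67 (array([416.3,  64.1]), array([13.7, 51.8]), 38.7)
```

View pics/a1.png

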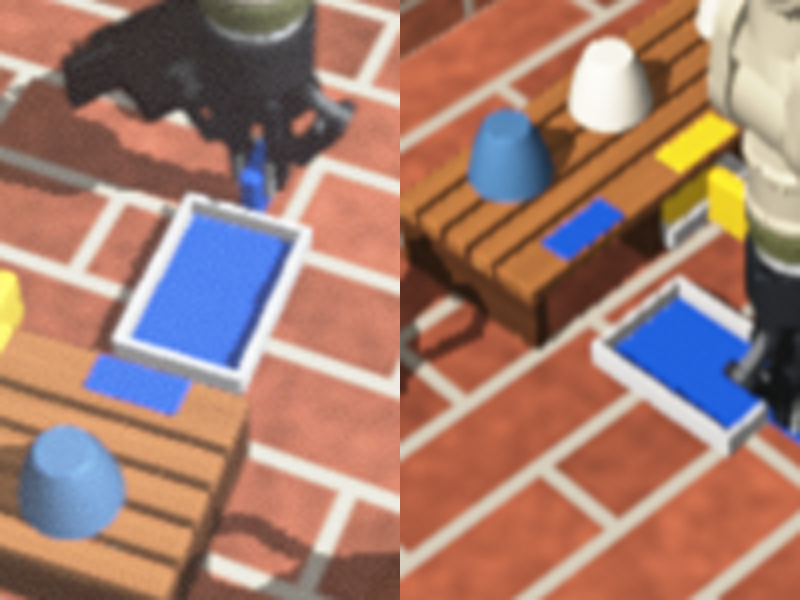

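The crops show the tray squarely in front of the blue bay: tray yaw is about 2.9° against 3.1° for the tag, and laterally they agree to a few mm. The yellow tray and the cups are undisturbed. Sliding in.

play_rows(
  moves=[
    {"claw": 0.5,"delta_pos": [-1,0,0],"twist": 0},
    {"claw": 0.5,"delta_pos": [-2,0,0],"twist": 0},
    {"claw": 0.5,"delta_pos": [-3,0,0],"twist": 0},
    {"claw": 0.5,"delta_pos": [-4,0,0],"twist": 0},
    {"claw": 0.5,"delta_pos": [-5,0,0],"twist": 0},
    {"claw": 0.5,"delta_pos": [-6,0,0],"twist": 0},
    {"claw": 0.5,"delta_pos": [-7,0,0],"twist": 0},
    {"claw": 0.5,"delta_pos": [-8,0,0],"twist": 0},
  ],
)

```text
clock: 8.2
tcp_pos: [0.5293, 0.0444, 0.0233]
orientation: [-0.0, -0.025, 1.0, -0.0]
wrist_force: [0.4, 0.4, -3.5]
finger_gap: 0.0131
```

play_rows(
  moves=[
    {"claw": 0.5,"delta_pos": [-1,0,0],"twist": 0},
    {"claw": 0.5,"delta_pos": [-2,0,0],"twist": 0},
    {"claw": 0.5,"delta_pos": [-3,0,0],"twist": 0},
    {"claw": 0.5,"delta_pos": [-4,0,0],"twist": 0},
    {"claw": 0.5,"delta_pos": [-5,0,0],"twist": 0},
    {"claw": 0.5,"delta_pos": [-6,0,0],"twist": 0},
    {"claw": 0.5,"delta_pos": [-7,0,0],"twist": 0},
    {"claw": 0.5,"delta_pos": [-7,0,0],"twist": 0},
  ],
)

```text
clock: 9.2
tcp_pos: [0.5996, 0.0479, 0.0233]
orientation: [0.0, -0.025, 1.0, -0.0]
wrist_force: [-0.1, 0.6, -3.4]
finger_gap: 0.0131
```

play_rows(
  moves=[
    {"claw": 0.5,"delta_pos": [-0.3,0,0.1],"twist": 0},
    {"claw": 0.5,"delta_pos": [-0.6,0,0.1],"twist": 0},
    {"claw": 0.5,"delta_pos": [-0.9,0,0.1],"twist": 0},
    {"claw": 0.5,"delta_pos": [-0.9,0,0.1],"twist": 0},
  ],
)

```text
clock: 9.7
tcp_pos: [0.6078, 0.0484, 0.0224]
orientation: [0.0, -0.025, 1.0, -0.0]
wrist_force: [0.7, 0.1, -3.2]
finger_gap: 0.0127
```

play_rows(
  moves=[
    {"claw": 0.5,"delta_pos": [-0.15,0,0],"twist": 0},
    {"claw": 0.5,"delta_pos": [-0.3,0,0],"twist": 0},
    {"claw": 0.5,"delta_pos": [-0.3,0,0],"twist": 0},
  ],
)

```text
clock: 10.07
tcp_pos: [0.6108, 0.0486, 0.0223]
orientation: [0.0, -0.025, 1.0, -0.0]
wrist_force: [-0.2, -0.3, -3.6]
finger_gap: 0.0127
```

play_rows(
  moves=[
    {"claw": 0.5,"delta_pos": [-0.15,0,0],"twist": 0},
    {"claw": 0.5,"delta_pos": [-0.3,0,0],"twist": 0},
    {"claw": 0.5,"delta_pos": [-0.3,0,0],"twist": 0},
  ],
)

```text
clock: 10.45
tcp_pos: [0.6123, 0.0486, 0.0221]
orientation: [-0.001, -0.025, 1.0, -0.0]
wrist_force: [-5.1, -1.6, 0.0]
finger_gap: 0.0131
```

play_rows(
  moves=[
    {"claw": 0.5,"delta_pos": [-0.15,0,0],"twist": 0},
    {"claw": 0.5,"delta_pos": [-0.3,0,0],"twist": 0},
    {"claw": 0.5,"delta_pos": [-0.3,0,0],"twist": 0},
  ],
)

```text
clock: 10.82
tcp_pos: [0.6123, 0.0485, 0.0219]
orientation: [-0.004, -0.025, 1.0, -0.0]
wrist_force: [-12.9, -1.9, 5.0]
finger_gap: 0.0126
```

The tray met the back stop at x = 0.612, as predicted, with 13 N. I'll relieve the preload, open and lift off.

play_rows(
  moves=[
    {"claw": 0.5,"delta_pos": [0.35,0,0.05],"twist": 0},
    {"claw": 0.5,"delta_pos": [0.35,0,0.05],"twist": 0},
    {"claw": 2,"delta_pos": [0.35,0,0.05],"twist": 0},
    {"claw": 4,"delta_pos": [0.35,0,0],"twist": 0},
    {"claw": 5,"delta_pos": [0.35,0,0],"twist": 0},
    {"claw": 5,"delta_pos": [0.35,0,0],"twist": 0},
    {"claw": 5,"delta_pos": [0.35,0,-1],"twist": 0},
    {"claw": 5,"delta_pos": [0.35,0,-3],"twist": 0},
    {"claw": 5,"delta_pos": [0.35,0,-6],"twist": 0},
    {"claw": 5,"delta_pos": [2,0,-10],"twist": 0},
    {"claw": 5,"delta_pos": [6,0,-14],"twist": 0},
    {"claw": 5,"delta_pos": [10,0,-17],"twist": 0},
  ],
)

```text
clock: 12.32
tcp_pos: [0.5164, 0.0437, 0.1948]
orientation: [0.001, -0.025, 1.0, -0.0]
wrist_force: [0.3, -0.2, 0.7]
finger_gap: 0.0498
```

play_rows(
  moves=[
    {"claw": 5,"delta_pos": [3,0,0],"twist": 0},
    {"claw": 5,"delta_pos": [6,0,0],"twist": 0},
    {"claw": 5,"delta_pos": [6,0,0],"twist": 0},
  ],
)

```text
clock: 12.7
tcp_pos: [0.455, 0.0409, 0.1934]
orientation: [0.0, -0.025, 1.0, -0.0]
wrist_force: [1.1, 1.0, 0.3]
finger_gap: 0.05
```

```bash
python3 - <<'E'
from h import *
s=get_state(); print(s["clock"],s["tcp_pos"],s["wrist_force"])
out=[]
for n,(x,y) in {"scene":(270,270),"side":(310,210)}.items():
    im=imaging.read_camera(n)
    for b,c,m in blobs(im): print(n,b,np.round(c,1),"z52",rect(n,m,.052),"z67",rect(n,m,.067))
    for b,c,m in blobs(im,(22,120,100),(35,255,255)): print(n,"Y",b,np.round(c,1))
    out.append(cv2.resize(im[y-75:y+75,x-50:x+50,::-1],(400,600),interpolation=cv2.INTER_CUBIC))
    im=cv2.imread(f"pics/{n}0.png")[:,:,::-1].copy()
    for b,c,m in blobs(im,(22,120,100),(35,255,255)): print(n,"Y before",b,np.round(c,1))
cv2.imwrite("pics/f1.png",np.hstack(out))
E
```

```text
12.7 [0.45497963 0.04089955 0.19335445] [1.09502222 1.04013005 0.2928743 ]
scene [272, 276, 25, 22, 287] [286.4 288.4] z52 (array([627.6,  42.2]), array([60.2, 57.2]), 3.4) z67 (array([636.1,  47.4]), array([59.2, 56.3]), 3.4)
scene Y [227, 263, 29, 22, 336] [243.  274.7]
scene Y [576, 410, 64, 70, 3782] [606.5 448.3]
scene Y before [227, 263, 29, 22, 338] [243.1 274.7]
scene Y before [576, 410, 64, 70, 3785] [606.6 448.3]
side [258, 178, 19, 21, 272] [267.4 189.1] z52 (array([757.6,  28.3]), array([53.1, 86.6]), 47.9) z67 (array([745.1,  38.1]), array([52.4, 85.6]), 47.9)
side [276, 200, 19, 14, 124] [285.4 206.9] z52 (array([661. ,  43.2]), array([24.1, 57.9]), 2.9) z67 (array([649.7,  52.8]), array([23.9, 57.2]), 2.9)
side [276, 213, 26, 20, 259] [291.5 222. ] z52 (array([606.8,  70.4]), array([72.8, 63.3]), 26.6) z67 (array([596.1,  79.7]), array([72. , 62.6]), 26.6)
side Y [304, 179, 20, 14, 138] [313.3 185.2]
side Y [305, 193, 22, 16, 119] [314.5 200.6]
side Y before [304, 179, 20, 14, 137] [313.3 185.2]
side Y before [306, 191, 24, 19, 253] [319.7 200. ]
```

View pics/f1.png

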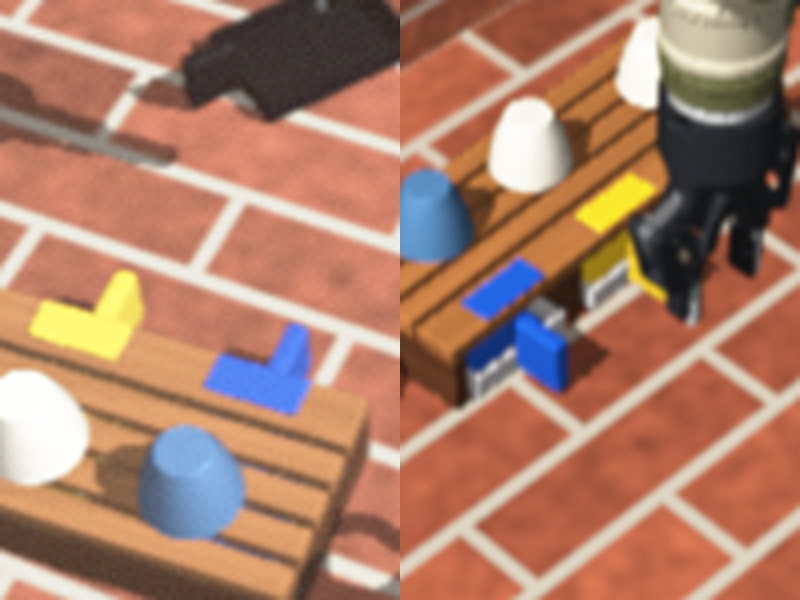

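The final view shows the blue tray home: its handle sticks out under the blue tag just as the yellow one does under its own. The yellow tray and the cups show no visible shift, and the gripper is clear.

```bash
python3 -c "
from workcell import env; print(env.hand_in())"
```

```text
the job is handed in; nothing more can be done
None
```

The blue tray is home in the bay under the blue tag, and the job is handed in. I gripped it by the handle, carried it about 1 cm off the counter to the bay mouth, and slid it in straight. I let go once it met the back stop, and the clock stood at about 13 s, against the 46 s limit.

- **Fully home:** the tray hit the stop with the TCP at x = 0.612 m, where I had predicted it, at about 13 N.
- **In the bay:** the final pictures show the tray flat, with its handle sticking out beside its tag just as the yellow one does. I judged the sideways fit by eye in that last picture. Before insertion, tray and tag agreed to a few mm and about 0.2° in yaw.
- **Left alone:** in the scene camera, the yellow blob (tray handle and tag) is within 0.1 px of where it started. The cups look unmoved. I did not re-check the kettle or jebena in the last pictures, but the arm stayed well clear of both.
- **Gripper:** it is clear of everything, with only about 1 N of noise on the wrist sensor.

Two measurements disagreed. The scene and side cameras differed by about 4 mm on the tag's position, so I used their mean. The tray's own position from those two cameras was also a few mm off, so I used the wrist camera's measurement for the grasp. No check failed.

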